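# Tamp a heaped row of coupling nuts level in its bin

### The job

The coupling nuts in the near cell of the blue two-cell bin lie heaped: two of them ride up between their neighbours, so the next bin will not stack on it. Take the flat tamper from its rubber pad and bear down with it on the nuts, feeling for the resistance, until all six lie level in a single layer on the floor of the cell and the row is solid under a firm push of about 20 N held for a moment; never press on a nut or on the bin with more than 35 N. Then stand the tamper upright back on its pad and let go; only the tamper may touch the nuts, and the other things on the bench stay where they are.

Things in the scene. Friction and masses are not known exactly. Their poses are not given: they have to be found in the camera images.
- bin: blue plastic bin, fixed: 116 mm along its x, 230 mm along its y, 46 mm high, walls and floor 4 mm, open on top. Origin at the centre of its underside. A middle wall along y parts it into two cells, each 52 mm wide (x) and 222 mm long (y) inside; the near cell (its -x side, towards the robot) holds the six nuts, the far cell studs lying below the rim
- cell (a point): centre of the floor of the nut cell, 28 mm to -x of the bin's centre and 4 mm above the bench; axes as the bin's: the row of nuts runs along y
- tamper: flat hand tamper: sole plate 44 mm along its x, 70 mm along its y, 8 mm thick; on it a wooden block 40 x 50 x 12 mm and an upright wooden handle, 34 mm along x by 26 mm along y, its top 125 mm above the sole; 0.2 to 0.4 kg. Origin at the centre of the sole's underside, z up the handle. With its y along the cell's y it enters the cell, 4 mm to spare each side
- pad: black rubber pad, fixed, 100 mm along its x, 110 mm along its y, 6 mm thick. Origin at the centre of its underside; the tamper stands about its middle
- nut1: zinc-plated long hexagon coupling nut, 30 mm across flats, 34.6 mm across corners, 45 mm long, 0.14 kg. Origin at its centre; its x axis runs along the bore (across the cell); lying on a flat its centre is 15 mm above what it lies on
- nut2: zinc-plated long hexagon coupling nut, 30 mm across flats, 34.6 mm across corners, 45 mm long, 0.14 kg. Origin at its centre; its x axis runs along the bore (across the cell); lying on a flat its centre is 15 mm above what it lies on
- nut3: zinc-plated long hexagon coupling nut, 30 mm across flats, 34.6 mm across corners, 45 mm long, 0.14 kg. Origin at its centre; its x axis runs along the bore (across the cell); lying on a flat its centre is 15 mm above what it lies on
- nut4: zinc-plated long hexagon coupling nut, 30 mm across flats, 34.6 mm across corners, 45 mm long, 0.14 kg. Origin at its centre; its x axis runs along the bore (across the cell); lying on a flat its centre is 15 mm above what it lies on
- nut5: zinc-plated long hexagon coupling nut, 30 mm across flats, 34.6 mm across corners, 45 mm long, 0.14 kg. Origin at its centre; its x axis runs along the bore (across the cell); lying on a flat its centre is 15 mm above what it lies on. At the start one of the two that ride proud, wedged between two others; pressing it down spreads them along the row, which takes 5 to 22 N
- nut6: zinc-plated long hexagon coupling nut, 30 mm across flats, 34.6 mm across corners, 45 mm long, 0.14 kg. Origin at its centre; its x axis runs along the bore (across the cell); lying on a flat its centre is 15 mm above what it lies on. At the start one of the two that ride proud, wedged between two others; pressing it down spreads them along the row, which takes 5 to 22 N
- wrench: open-ended wrench lying on the bench (leave alone)
- mallet: mallet with a rubber head lying on the bench (leave alone)
- oil: white oil bottle, 52 mm across, 130 mm tall, standing (leave alone)
- tube_end: short aluminium tube offcut, 56 mm across, 70 mm tall, standing on end (leave alone)
- screwdriver: screwdriver lying on the bench (leave alone)
- rivet_tray: dark blue open tray of rivets, fixed, 100 x 110 x 45 mm, origin under its centre (leave alone)
There are look-alikes about, which are no part of the job. What is meant by the pad is not purple, and is the smaller of those in its own colour.

How it is judged:
On the way, in this order (a step that is already met when the one before it is completed fails the run):
1. the tamper is lifted clear of its pad (height (world z) of tamper above 0.04 m), for 0.1 s.
2. all six nuts lie level in one layer (centres no more than 3 mm above their height when lying flat on the cell's floor) and the tamper's sole, down in that cell, bears on them with more than 15 N (z of each of nut1, nut2, nut3, nut4, nut5, nut6 in the frame of bin below 0.0222 m and contact force between tamper_c0 and anything else above 15 N and z of tamper in the frame of bin below 0.042 m and x of tamper in the frame of bin between -0.045 and -0.015 m), for 0.3 s.
At the end, for the whole second after the job is handed in: All six nuts at rest in the near cell, each centre within 3 mm of its height when lying flat on the floor (15 mm above it); the tamper stands upright (within 0.06 rad) and at rest on the pad, its centre within 30 mm of the pad's, released (z of nut1 in the frame of bin between 0.016 and 0.0222 m and z of nut2 in the frame of bin between 0.016 and 0.0222 m and z of nut3 in the frame of bin between 0.016 and 0.0222 m and z of nut4 in the frame of bin between 0.016 and 0.0222 m and z of nut5 in the frame of bin between 0.016 and 0.0222 m and z of nut6 in the frame of bin between 0.016 and 0.0222 m and x of nut1 in the frame of bin between -0.0545 and -0.0015 m and y of nut1 in the frame of bin between -0.112 and 0.112 m and x of nut2 in the frame of bin between -0.0545 and -0.0015 m and y of nut2 in the frame of bin between -0.112 and 0.112 m and x of nut3 in the frame of bin between -0.0545 and -0.0015 m and y of nut3 in the frame of bin between -0.112 and 0.112 m and x of nut4 in the frame of bin between -0.0545 and -0.0015 m and y of nut4 in the frame of bin between -0.112 and 0.112 m and x of nut5 in the frame of bin between -0.0545 and -0.0015 m and y of nut5 in the frame of bin between -0.112 and 0.112 m and x of nut6 in the frame of bin between -0.0545 and -0.0015 m and y of nut6 in the frame of bin between -0.112 and 0.112 m and horizontal distance between tamper and pad below 0.03 m and height (world z) of tamper between 0.003 and 0.01 m and angle between tamper's own z axis and vertical below 0.06 rad and linear speed of each of tamper, nut1, nut2, nut3, nut4, nut5, nut6 below 0.02 m/s and contact force between tamper and the arm below 0.1 N); the robot touches nothing.
It fails at once if the tamper presses on any one nut, or on the bin, with more than 35 N (contact force between tamper and nut1 above 35 N or contact force between tamper and nut2 above 35 N or contact force between tamper and nut3 above 35 N or contact force between tamper and nut4 above 35 N or contact force between tamper and nut5 above 35 N or contact force between tamper and nut6 above 35 N or contact force between tamper and bin above 35 N).
It fails at once if a nut is touched by the gripper or the arm (contact force between any of the arm, the fingers and nut1 above 0.5 N or contact force between any of the arm, the fingers and nut2 above 0.5 N or contact force between any of the arm, the fingers and nut3 above 0.5 N or contact force between any of the arm, the fingers and nut4 above 0.5 N or contact force between any of the arm, the fingers and nut5 above 0.5 N or contact force between any of the arm, the fingers and nut6 above 0.5 N).
It fails at once if a nut leaves the near cell ((x of nut1 in the frame of bin below -0.06 m or x of nut1 in the frame of bin above 0.004 m or y of nut1 in the frame of bin below -0.118 m or y of nut1 in the frame of bin above 0.118 m) or (x of nut2 in the frame of bin below -0.06 m or x of nut2 in the frame of bin above 0.004 m or y of nut2 in the frame of bin below -0.118 m or y of nut2 in the frame of bin above 0.118 m) or (x of nut3 in the frame of bin below -0.06 m or x of nut3 in the frame of bin above 0.004 m or y of nut3 in the frame of bin below -0.118 m or y of nut3 in the frame of bin above 0.118 m) or (x of nut4 in the frame of bin below -0.06 m or x of nut4 in the frame of bin above 0.004 m or y of nut4 in the frame of bin below -0.118 m or y of nut4 in the frame of bin above 0.118 m) or (x of nut5 in the frame of bin below -0.06 m or x of nut5 in the frame of bin above 0.004 m or y of nut5 in the frame of bin below -0.118 m or y of nut5 in the frame of bin above 0.118 m) or (x of nut6 in the frame of bin below -0.06 m or x of nut6 in the frame of bin above 0.004 m or y of nut6 in the frame of bin below -0.118 m or y of nut6 in the frame of bin above 0.118 m)).
It fails at once if a bystander on the bench is moved by more than 15 mm (distance of any of wrench, mallet, oil, tube_end, screwdriver from where it was at the start of the episode above 0.015 m).
It also fails if it takes over 72 s, if anything falls off the work surface, if the arm or the gripper's body presses on something with over 40 N, if the wrist force passes 120 N, or if a joint passes its speed limit or range.

### The arm

A 6-joint arm with a two-finger parallel gripper is mounted at the origin on the work surface. World frame = base frame: x ahead of the robot, y to its left, z up, the work surface at z = 0. Lengths are in m, angles in rad, forces in N, time in s.
With the tool pointing down it reaches from about 0.4 to 0.825 m from the base axis. Payload 7 kg.
Tool frame: the origin (TCP) lies midway between the tips of the shut fingers; the grasp point (between the pads) lies 19 mm behind it; z points along the fingers, y is the line along which they close (so a half turn about z gives the same grasp; the last joint's range is limited). The gripper opens to 88 mm and grips with 3 to 60 N. Pads are 19 mm wide; open, the fingers measure 130 mm over their backs; the gripper's body (78 mm by 193 mm) begins 47 mm behind the grasp point.
Start: joints at [1.44, 0.359, 0.012, 0, -1.224, -0.288], TCP at [0.275, 0.617, 0.227] pointing down, gripper open.
Joint ranges: [-3.07, 3.07], [-1.43, 2.12], [-1.02, 1.25], [-3.03, 1.67], [-3.05, -0], [-3.03, 3.03]. Speed limits (rad/s): [2.39, 2.39, 3.01, 3.14, 3.14, 3.14].

### API

Orientations are given as [roll, pitch, yaw] about the fixed x, y, z axes, in that order (R = Rz(yaw) Ry(pitch) Rx(roll)).
In Python, from station import telemetry, eyes, ticket, recognise, trace gives the robot as it stands. The module is installed in compiled form; this text tells all that it offers.
- The arm moves only by the tool servo_tool, never from a script. Its argument "series" is a list that holds one entry, the list of rows, each a list of 4 numbers: the shift along the tool's x, y, z in mm, then the turn about the tool's z in rad. In form: [[[x, y, z, roll], ...]]. A call has exactly 10 rows; each row shifts and turns the commanded pose from where the row before left it, along the tool's axes as they then stand; what a row does not reach is not made up. A row lasts 1/12 s, in which the tool goes at most 41.7 mm and 7.16 degrees, less where a joint would pass 70% of its speed; a pose out of reach is approached as far as the arm can. A call is refused whole if a number of a shift passes 41.7 or a number of a turn 0.125, either way. A call with a gripper value outside its range is refused whole. "claw" is the gripper's target within -1 to 1 (shut at 1, half-way at 0, fully open at -1), set as the call begins (left out, the last holds). The fingers move at their own pace and stop on an object; "grip_force" is the grip in N (left out, the last holds). Time passes only in rows, so rows that do not move let the fingers close, or fill a call up. It gives the time, the measured TCP pose, the force, the opening and the grip force at its end, in the units of the state.
- telemetry.get_state(): the state, without advancing time (a new reading comes with each control period).
- eyes.grab_frame(name): name is "scene" or "top"; returns the picture (420x560x3 uint8, red, green, blue); there is no depth.
- eyes.calibration(name): a dict with "mtx" (3x3 intrinsics, pixels), "k1" (the pictures are not rectified: a ray, as slopes to the right and down, at radius r is drawn at 1 + k1 r^2 times it, then the intrinsics apply), "rvec" (rotation vector, rad) and "tvec" (3), from world to camera coordinates, as OpenCV has them. Camera axes: x right, y down, z forward; pixel columns grow to the right and rows downward; lengths in m; the calibration is good to about 2 mm. A picture is of the moment at which its call begins. calibration takes no time and is no camera call.
- ticket.job_done(): hands the job in; it is judged then, once.
Trained networks look in the newest picture that a camera, given by its name, has taken for a name from the list of things; names that differ only in an ending like _2 or _b are one class to them, and where a whole thing is asked for, a point or a joint stands for the part that bears it (a point fixed in the world has none). Each returns a list of dicts, best first, with "conf" (0 to 1); they miss things now and then, are a little off and sometimes report something else, mostly with a low value. They report only what shows in the picture. A call takes as long as a camera call. They do not tell look-alikes from the thing itself.
- recognise(camera, name): "position" ([x, y, z] in m, in world coordinates, good to about 4 mm: the middle of the surface that is visible of it).
- trace(camera, name): "mask" (420x560 bool, what is visible of it).
The state is a dict: "t": time; "q": joint angles; "qd": joint speeds; "joint_efforts": joint torques, N m; "eef_pos": TCP position; "ee_rot": TCP orientation; "force": force on the tool from outside, world axes, zero at the start; "moment": the same for the moment, N m; "width": finger opening in m; "gripper_force": force on a finger pad.
Only numpy, scipy, OpenCV 4.12 (cv2) and the standard library are available. Lean on these libraries where they do the work, as an engineer would, in place of code of your own. Each camera call takes 0.05 s, during which the arm holds its last target. There are 200 camera calls.

## Working session

There is one attempt and no reset: what is moved stays moved. The work goes in short steps, Python scripts to look and compute and a tool call to move; the robot and the scene stay as the last step left them, time stands still between calls to the robot, and variables do not carry over. Pictures are saved under pics/ and viewed, at most 12 in all, crops included, and the job is handed in when it is done.

Besides the shell and the picture viewer there is one more tool, called after "Emit:" by a JSON object that holds its "fn" and its "kwargs", one argument or row to a line. servo_tool: Moves the arm, as the interface text tells. Its arguments: {"type":"object","properties":{"series":{"type":"array"},"claw":{"type":"number"},"grip_force":{"type":"number"}},"required":["series"]}

```bash
mkdir -p pics
cat > h.py <<'E'
import numpy as np, cv2
from station import telemetry, eyes, ticket, recognise, trace
def cal(n):
    c=eyes.calibration(n); return np.array(c["mtx"],float),c["k1"],cv2.Rodrigues(np.array(c["rvec"],float))[0],np.array(c["tvec"],float).ravel()
def proj(n,P):
    K,k1,R,t=cal(n); return cv2.projectPoints(np.array(P,float).reshape(-1,3),cv2.Rodrigues(R)[0],t,K,np.array([k1,0,0,0,0.]))[0].reshape(-1,2)
def unproj(n,px,z):
    K,k1,R,t=cal(n); px=np.array(px,float).reshape(-1,1,2)
    u=cv2.undistortPoints(px,K,np.array([k1,0,0,0,0.])).reshape(-1,2)
    d=np.c_[u,np.ones(len(u))]@R; c=-R.T@t
    return c+d*((z-c[2])/d[:,2])[:,None]
def save(n,f):
    im=eyes.grab_frame(n); cv2.imwrite(f,im[:,:,::-1]); return im
E
python3 - <<'E'
from h import *
s=telemetry.get_state(); print({k:np.round(v,3).tolist() for k,v in s.items()})
a=save("top","pics/a.png"); b=save("scene","pics/b.png")
for c in("top","scene"):
    K,k,R,t=cal(c); print(c,-R.T@t,K[0,0],k)
    for n in("bin","tamper","pad","nut1","rivet_tray","oil","tube_end","mallet"):
        print(c,n,[(np.round(d["position"],3).tolist(),round(d["conf"],2)) for d in recognise(c,n)][:7])
E
```

```text
{'t': 0.0, 'q': [1.44, 0.359, 0.011, -0.0, -1.224, -0.288], 'qd': [0.002, -0.001, 0.0, -0.001, 0.0, 0.001], 'joint_efforts': [0.0, -58.271, 29.304, 6.997, 0.007, -0.0], 'eef_pos': [0.274, 0.616, 0.226], 'ee_rot': [3.14, -0.0, -0.419], 'force': [-0.266, -0.183, 0.689], 'moment': [0.025, -0.028, 0.017], 'gripper_force': 0.0, 'width': 0.088}
top [ 0.34527289 -0.06121907  1.19300183] 531.1687770521517 0.05210431324627705
top bin [([0.576, 0.063, 0.018], 0.82)]
top tamper [([0.522, -0.291, 0.058], 0.56)]
top pad [([0.535, -0.285, 0.004], 0.57)]
top nut1 [([0.538, 0.027, 0.058], 0.76), ([0.511, 0.101, 0.052], 0.66), ([0.504, 0.13, 0.033], 0.63), ([0.547, 0.003, 0.031], 0.61), ([0.522, 0.08, 0.035], 0.56), ([0.533, 0.052, 0.033], 0.54)]
top rivet_tray [([0.514, 0.294, 0.008], 0.66)]
top oil [([0.725, -0.018, 0.085], 0.92), ([0.717, 0.287, 0.022], 0.32)]
top tube_end [([0.71, -0.215, 0.047], 0.92)]
top mallet [([0.719, 0.283, 0.024], 0.91)]
scene [1.20556375 0.79811802 0.84214295] 464.561344959717 -0.12033599436286832
scene bin [([0.582, 0.066, 0.026], 0.94)]
scene tamper [([0.545, -0.287, 0.061], 0.71)]
scene pad [([0.68, -0.446, 0.004], 0.92), ([0.346, -0.42, 0.009], 0.86), ([0.56, -0.266, 0.005], 0.72), ([0.517, 0.112, 0.055], 0.65)]
scene nut1 [([0.516, 0.11, 0.051], 0.7), ([0.546, 0.035, 0.053], 0.65), ([0.531, 0.054, 0.033], 0.44)]
scene rivet_tray [([0.503, 0.285, 0.018], 0.88)]
scene oil [([0.577, 0.069, 0.026], 0.59), ([0.745, 0.002, 0.069], 0.55)]
scene tube_end [([0.718, -0.197, 0.046], 0.89), ([0.562, -0.268, 0.008], 0.19)]
scene mallet [([0.72, 0.329, 0.023], 0.85), ([0.545, 0.034, 0.051], 0.49), ([0.376, 0.102, 0.02], 0.45)]
```

View pics/a.png

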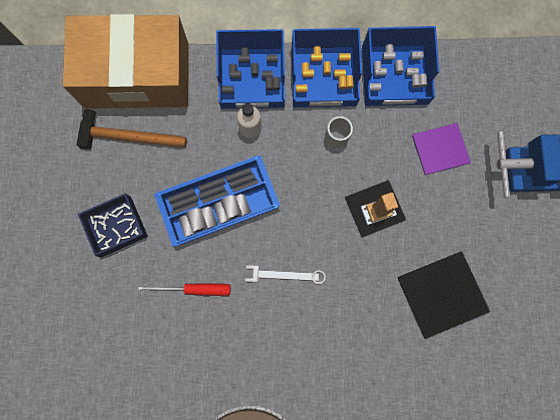

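View pics/b.png

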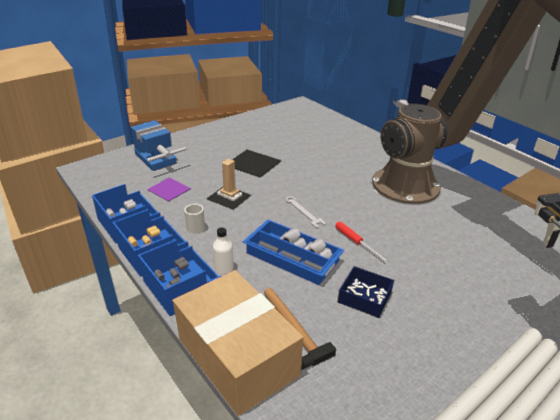

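```bash
cat >> h.py <<'E'
from scipy.optimize import minimize
def box(lx,ly,z0,z1): return [[sx*lx/2,sy*ly/2,z] for sx in(1,-1) for sy in(1,-1) for z in(z0,z1)]
BIN=[box(.116,.230,0,.046)]; PAD=[box(.1,.11,0,.006)]
TAM=[box(.044,.07,0,.008),box(.04,.05,.008,.02),box(.034,.026,.02,.125)]
def render(cam,parts,p,z,S=4):
    m=np.zeros((420*S,560*S),np.uint8); c,s=np.cos(p[2]),np.sin(p[2])
    for b in parts:
        b=np.array(b); w=np.c_[p[0]+c*b[:,0]-s*b[:,1],p[1]+s*b[:,0]+c*b[:,1],b[:,2]+z]
        q=((proj(cam,w)+.5)*S-.5)
        cv2.fillConvexPoly(m,cv2.convexHull(np.round(q*16).astype(np.int32)),1,shift=4)
    return m
def fit(masks,parts,p0,z=0,S=4):
    M={c:cv2.resize(m.astype(np.uint8),None,fx=S,fy=S,interpolation=cv2.INTER_NEAREST) for c,m in masks.items()}
    def cost(v):
        p=[v[0]/100,v[1]/100,v[2]/10]; return sum(1-(r&M[c]).sum()/(r|M[c]).sum() for c in M for r in [render(c,parts,p,z,S)])
    best=min((minimize(cost,[p0[0]*100,p0[1]*100,y*10],method="Nelder-Mead",options=dict(initial_simplex=np.array([p0[0]*100,p0[1]*100,y*10])+np.array([[0,0,0],[1,0,0],[0,1,0],[0,0,1.]]),maxiter=120)) for y in p0[2]),key=lambda r:r.fun)
    return np.round(best.x/[100,100,10],4),round(best.fun,3)
def best(cam,n,near,tol=.05):
    for d in trace(cam,n):
        ys,xs=np.nonzero(d["mask"]); 
        if not len(xs): continue
        P=unproj(cam,[xs.mean(),ys.mean()],.02)[0]
        if np.hypot(*(P[:2]-near))<tol: return d["mask"]
E
python3 - <<'E'
from h import *
im=eyes.grab_frame("top"); eyes.grab_frame("scene")
b={c:best(c,"bin",[.578,.065]) for c in("top","scene")}
t={c:best(c,"tamper",[.535,-.285],.1) for c in("top","scene")}
for nm,mm,parts,p0,z in(("bin",b,BIN,[.578,.065,[.2,.4]],0),("tam",t,TAM,[.54,-.285,[.1,.4,-.3,-1.2,1.2]],.006)):
    mm={c:m for c,m in mm.items() if m is not None}; print(nm,{c:int(m.sum()) for c,m in mm.items()})
    print(fit(mm,parts,p0,z)); 
    for c in mm: print(c,fit({c:mm[c]},parts,p0,z))
p=best("top","pad",[.535,-.285])
pm=None if p is None else {"top":p|(t["top"] if t["top"] is not None else False)}
if pm: print("pad",fit(pm,PAD,[.535,-.285,[.3,.0]],0))
cv2.imwrite("pics/c.png",cv2.resize(im[170:250,335:425,::-1],None,fx=6,fy=6,interpolation=cv2.INTER_CUBIC))
E
```

```text
bin {'top': 4835, 'scene': 2870}
(array([0.5608, 0.0604, 0.3387]), np.float64(0.541))
top (array([0.5591, 0.0653, 0.332 ]), np.float64(0.33))
scene (array([0.561 , 0.0606, 0.3389]), np.float64(0.209))
tam {'top': 736, 'scene': 608}Traceback (most recent call last):
  File "<stdin>", line 7, in <module>
  File "h.py", line 29, in fit
    best=min((minimize(cost,[p0[0]*100,p0[1]*100,y*10],method="Nelder-Mead",options=dict(initial_simplex=np.array([p0[0]*100,p0[1]*100,y*10])+np.array([[0,0,0],[1,0,0],[0,1,0],[0,0,1.]]),maxiter=120)) for y in p0[2]),key=lambda r:r.fun)
  File "h.py", line 29, in <genexpr>
    best=min((minimize(cost,[p0[0]*100,p0[1]*100,y*10],method="Nelder-Mead",options=dict(initial_simplex=np.array([p0[0]*100,p0[1]*100,y*10])+np.array([[0,0,0],[1,0,0],[0,1,0],[0,0,1.]]),maxiter=120)) for y in p0[2]),key=lambda r:r.fun)
              ~~~~~~~~^^^^^^^^^^^^^^^^^^^^^^^^^^^^^^^^^^^^^^^^^^^^^^^^^^^^^^^^^^^^^^^^^^^^^^^^^^^^^^^^^^^^^^^^^^^^^^^^^^^^^^^^^^^^^^^^^^^^^^^^^^^^^^^^^^^^^^^^^^^^^^^^^^^^^^^^^^^^^^^^^^^^^^^^^^^^^^^^^^
    res = _minimize_neldermead(fun, x0, args, callbac
[... 500 characters left out ...]
[c]).sum()/(r|M[c]).sum() for c in M for r in [render(c,parts,p,z,S)])
                                                                                                   ~~~~~~^^^^^^^^^^^^^^^
  File "h.py", line 22, in render
    q=((proj(cam,w)+.5)*S-.5)
        ~~~~^^^^^^^
  File "h.py", line 6, in proj
    K,k1,R,t=cal(n); return cv2.projectPoints(np.array(P,float).reshape(-1,3),cv2.Rodrigues(R)[0],t,K,np.array([k1,0,0,0,0.]))[0].reshape(-1,2)
             ~~~^^^
  File "h.py", line 4, in cal
    c=eyes.calibration(n); return np.array(c["mtx"],float),c["k1"],cv2.Rodrigues(np.array(c["rvec"],float))[0],np.array(c["tvec"],float).ravel()
ValueError: time passes only in moves, steps and waits
```

```bash
sed -i 's/^def cal(n):/import functools\n@functools.cache\ndef cal(n):/' h.py
cat >> h.py <<'E'
def hull(m):
    k,l,s,_=cv2.connectedComponentsWithStats(m.astype(np.uint8)); m=l==1+np.argmax(s[1:,4])
    o=np.zeros(m.shape,np.uint8); cv2.fillConvexPoly(o,cv2.convexHull(np.argwhere(m)[:,::-1].astype(np.int32)),1); return o>0
E
python3 - <<'E'
from h import *
im=eyes.grab_frame("top"); eyes.grab_frame("scene")
b={c:best(c,"bin",[.578,.065]) for c in("top","scene")}
b={c:hull(m) for c,m in b.items() if m is not None}
t={c:best(c,"tamper",[.535,-.285],.1) for c in("top","scene")}
p=best("top","pad",[.535,-.285])
np.savez("m.npz",b=b,t=t,p=p)
cv2.imwrite("pics/c.png",cv2.resize(im[170:250,335:425,::-1],None,fx=6,fy=6,interpolation=cv2.INTER_CUBIC))
for nm,mm,parts,p0,z in(("bin",b,BIN,[.567,.065,[.33]],0),("tam",t,TAM,[.54,-.285,[.1,.4,-.3,-1.2,1.2]],.006)):
    mm={c:m for c,m in mm.items() if m is not None}; print(nm,{c:int(m.sum()) for c,m in mm.items()})
    print(fit(mm,parts,p0,z)); 
    for c in mm: print(c,fit({c:mm[c]},parts,p0,z))
pm=None if p is None else {"top":hull(p|(t["top"] if t["top"] is not None else False))}
if pm: print("pad",fit(pm,PAD,[.535,-.285,[.3,.0]],0))
E
```

```text
bin {'top': 6630, 'scene': 3708}
(array([0.561 , 0.0605, 0.3436]), np.float64(0.165))
top (array([0.5575, 0.0657, 0.3369]), np.float64(0.111))
scene (array([0.561 , 0.0608, 0.3495]), np.float64(0.051))
tam {'top': 757, 'scene': 488}
(array([ 0.5319, -0.3003,  0.3112]), np.float64(0.252))
top (array([ 0.5316, -0.3005,  0.3028]), np.float64(0.046))
scene (array([ 0.5356, -0.2951,  0.7492]), np.float64(0.149))
pad (array([ 0.5387, -0.2939,  0.3448]), np.float64(0.042))
```

View pics/c.png

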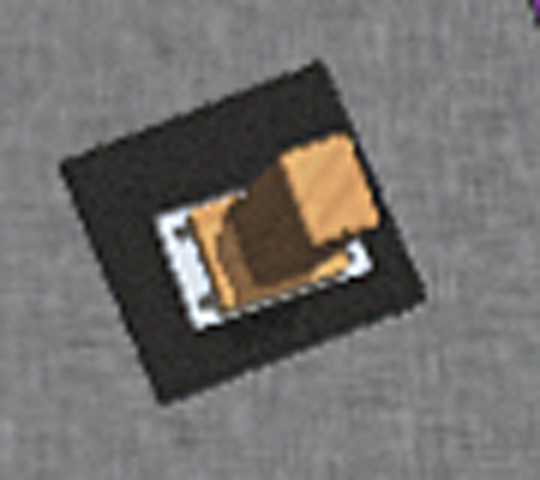

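The crop shows the small black pad with the tamper on it: sole corners at about (155,212) and (200,328), handle top at about (330,190). That fits the pose I got, x,y = (0.532,-0.300), yaw 0.30. Setting out.

Emit:
{"fn": "servo_tool", "kwargs": {
  "series": [
    [[25,30,0,0],[25,30,0,0],[25,30,0,0],[25,30,0,0],[25,30,0,0],[25,30,0,0],[25,30,0,0],[25,30,0,0],[25,30,0,0],[25,30,0,0]]
  ],
  "claw": -1
}}

```text
t: 2.38
eef_pos: [0.381, 0.2391, 0.2269]
ee_rot: [-3.141, -0.0, -0.418]
force: [1.7, -0.2, -0.8]
width: 0.0878
gripper_force: 0.0
```

Emit:
{"fn": "servo_tool", "kwargs": {
  "series": [
    [[25,30,0,0],[25,30,0,0],[25,30,0,0],[25,30,0,0],[25,30,0,0],[25,30,0,0],[25,30,0,0],[25,30,0,0],[25,30,0,0],[25,30,0,0]]
  ]
}}

```text
t: 3.22
eef_pos: [0.4875, -0.1369, 0.227]
ee_rot: [-3.141, -0.001, -0.419]
force: [0.1, 2.0, -0.4]
width: 0.0877
gripper_force: 0.0
```

Emit:
{"fn": "servo_tool", "kwargs": {
  "series": [
    [[25,30,0,0],[25,30,0,0],[25,30,0,0],[25,30,0,0],[0,0,0,-0.12],[0,0,0,-0.12],[0,0,0,-0.12],[0,0,0,-0.12],[0,0,0,-0.12],[0,0,0,-0.12]]
  ]
}}

```text
t: 4.05
eef_pos: [0.5298, -0.2853, 0.2265]
ee_rot: [-3.142, 0.0, 0.307]
force: [0.0, -0.4, -0.7]
width: 0.0876
gripper_force: 0.0
```

Emit:
{"fn": "servo_tool", "kwargs": {
  "series": [
    [[0,0,0,0],[0,0,0,0],[0,0,0,0],[0,0,0,0],[0,0,0,0],[0,0,0,0],[0,0,0,0],[0,0,0,0],[0,0,0,0],[0,0,0,0]]
  ]
}}

```text
t: 4.88
eef_pos: [0.5298, -0.2851, 0.2266]
ee_rot: [-3.142, 0.0, 0.301]
force: [-0.1, 0.6, -0.5]
width: 0.0877
gripper_force: 0.0
```

Emit:
{"fn": "servo_tool", "kwargs": {
  "series": [
    [[-2,14,0,0],[0,0,25,0],[0,0,25,0],[0,0,25,0],[0,0,25,0],[0,0,20,0],[0,0,15,0],[0,0,0,0],[0,0,0,0],[0,0,0,0]]
  ]
}}

```text
t: 5.72
eef_pos: [0.5329, -0.2997, 0.0926]
ee_rot: [3.141, -0.001, 0.301]
force: [0.4, -0.3, 1.1]
width: 0.087
gripper_force: 0.0
```

Emit:
{"fn": "servo_tool", "kwargs": {
  "series": [
    [[0,0,0,0],[0,0,0,0],[0,0,0,0],[0,0,0,0],[0,0,0,0],[0,0,0,0],[0,0,0,0],[0,0,0,0],[0,0,0,0],[0,0,0,0]]
  ],
  "claw": 1,
  "grip_force": 45
}}

```text
t: 6.55
eef_pos: [0.5322, -0.2992, 0.0916]
ee_rot: [3.141, -0.0, 0.301]
force: [-0.1, -1.5, 1.5]
width: 0.0265
gripper_force: 0.7
```

Emit:
{"fn": "servo_tool", "kwargs": {
  "series": [
    [[0,0,0,0],[0,0,0,0],[0,0,-10,0],[0,0,-15,0],[0,0,-15,0],[0,0,-15,0],[0,0,-15,0],[0,0,-15,0],[0,0,-15,0],[0,0,0,0]]
  ]
}}

```text
t: 7.38
eef_pos: [0.5336, -0.2998, 0.1956]
ee_rot: [3.138, -0.004, 0.302]
force: [-0.2, -0.7, -0.7]
width: 0.026
gripper_force: 45.0
```

Run:
```python
from h import *
s=telemetry.get_state(); print({k:np.round(s[k],4).tolist() for k in("eef_pos","ee_rot","force","moment","width","gripper_force")})
im=save("top","pics/d.png"); sc=eyes.grab_frame("scene")
# blue bin mask
for c,I in(("top",im),("scene",sc)):
    h=cv2.cvtColor(I,cv2.COLOR_RGB2HSV); m=((h[...,0]>100)&(h[...,0]<125)&(h[...,1]>130)&(h[...,2]>50))
    r=render(c,BIN,[.56,.062,.34],0,1); m&=cv2.dilate(r,np.ones((25,25)))>0
    H=hull(cv2.morphologyEx(m.astype(np.uint8),cv2.MORPH_OPEN,np.ones((2,2)))>0)
    print(c,H.sum(),r.sum(),fit({c:H},BIN,[.562,.063,[.34]])); 
    cv2.imwrite(f"h_{c}.png",H*255)
B={c:cv2.imread(f"h_{c}.png",0)>0 for c in("top","scene")}
print(fit(B,BIN,[.562,.063,[.34]]))
o=im.copy()
p,_=fit({"top":B["top"]},BIN,[.562,.063,[.34]])
for z in(0,.046):
    cs=np.array([[sx*.058,sy*.115] for sx,sy in((1,1),(1,-1),(-1,-1),(-1,1))]); R=np.array([[np.cos(p[2]),-np.sin(p[2])],[np.sin(p[2]),np.cos(p[2])]])
    q=proj("top",np.c_[cs@R.T+p[:2],np.full(4,z)]); print(np.round(q,1).tolist())
    big=cv2.resize(o,None,fx=4,fy=4,interpolation=cv2.INTER_CUBIC) if z==0 else big
    cv2.polylines(big,[np.round((q+.5)*4).astype(np.int32)],True,(255,0,0) if z else (255,255,0),1)
cv2.imwrite("pics/e.png",big[4*145:4*260,4*145:4*290,::-1])
```

```text
{'eef_pos': [0.5336, -0.2998, 0.1956], 'ee_rot': [3.1382, -0.0041, 0.3017], 'force': [-0.2425, -0.7398, -0.7027], 'moment': [-0.1183, -0.1665, -0.0121], 'width': 0.026, 'gripper_force': 44.9785}
top 5573 6002 (array([0.5571, 0.0681, 0.3567]), np.float64(0.136))
scene 3539 3619 (array([0.5619, 0.0624, 0.3371]), np.float64(0.036))
(array([0.5592, 0.0654, 0.3458]), np.float64(0.2))
[[158.5, 199.2], [253.0, 162.8], [271.6, 208.9], [176.0, 246.6]]
[[153.9, 195.4], [252.2, 157.7], [271.5, 205.4], [172.1, 244.6]][ WARN:0@2.500] global loadsave.cpp:1063 imwrite_ Unsupported depth image for selected encoder is fallbacked to CV_8U.
```

View pics/e.png

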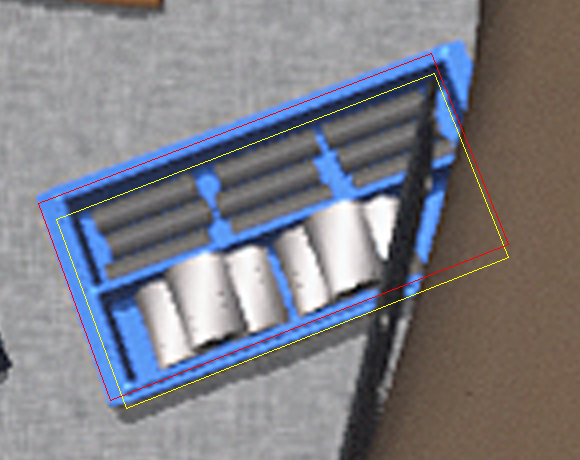

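Run:
```python
from h import *
import cv2
eyes.calibration("top")
big=None
for c,f in(("top","a"),("scene","b")):
    I=cv2.imread(f"pics/{f}.png"); h=cv2.cvtColor(I,cv2.COLOR_BGR2HSV); m=((h[...,0]>100)&(h[...,0]<125)&(h[...,1]>130)&(h[...,2]>50))
    r=render(c,BIN,[.56,.062,.34],0,1); m&=cv2.dilate(r,np.ones((25,25)))>0
    H=hull(cv2.morphologyEx(m.astype(np.uint8),cv2.MORPH_OPEN,np.ones((2,2)))>0); np.save("H"+c,H)
    p,e=fit({c:H},BIN,[.562,.063,[.34]]); print(c,H.sum(),r.sum(),p,e)
B={c:np.load(f"H{c}.npy") for c in("top","scene")}
p,e=fit(B,BIN,[.562,.063,[.34]]); print(p,e)
I=cv2.imread("pics/a.png"); S=5; big=cv2.resize(I,None,fx=S,fy=S,interpolation=cv2.INTER_CUBIC)
pt,_=fit({"top":B["top"]},BIN,[.562,.063,[.34]])
R=np.array([[np.cos(pt[2]),-np.sin(pt[2])],[np.sin(pt[2]),np.cos(pt[2])]])
for x0,x1,y,z,col in((-.058,.058,.115,.046,(0,0,255)),(-.054,-.002,.111,.046,(0,255,255)),(-.058,.058,.115,0,(0,255,0))):
    cs=np.array([[x1,y],[x1,-y],[x0,-y],[x0,y]]); q=proj("top",np.c_[cs@R.T+pt[:2],np.full(4,z)])
    cv2.polylines(big,[np.round((q+.5)*S).astype(np.int32)],True,col,1)
cv2.imwrite("pics/f.png",big[S*145:S*255,S*145:S*290])
```

```text
top 6575 6002 [0.557  0.0619 0.3379] 0.105
scene 3510 3619 [0.5617 0.0639 0.3404] 0.036
[0.56   0.0623 0.3415] 0.152
```

View pics/f.png

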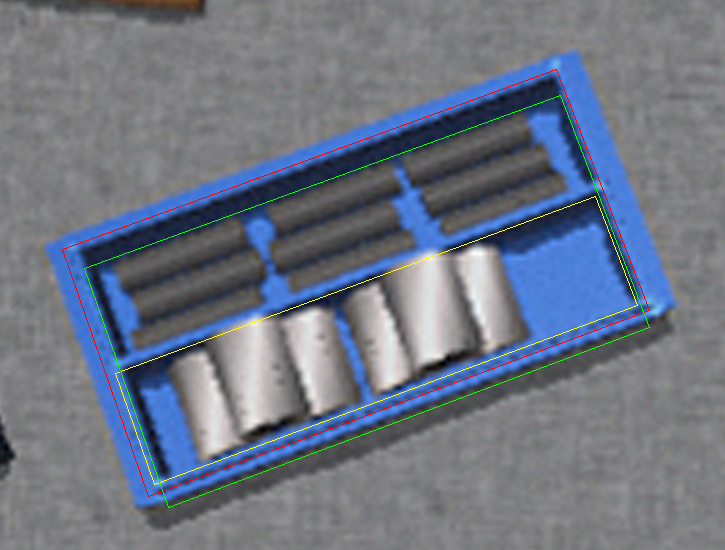

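Run:
```python
from h import *
eyes.calibration("top")
def ov(c,f,p,S,x,y,w,h,grid=False):
    big=cv2.resize(cv2.imread(f"pics/{f}.png"),None,fx=S,fy=S,interpolation=cv2.INTER_CUBIC)
    R=np.array([[np.cos(p[2]),-np.sin(p[2])],[np.sin(p[2]),np.cos(p[2])]])
    for x0,x1,yy,z,col in((-.058,.058,.115,.046,(0,0,255)),(-.054,-.002,.111,.046,(0,255,255)),(.002,.054,.111,.046,(0,255,255)),(-.058,.058,.115,0,(0,255,0))):
        cs=np.array([[x1,yy],[x1,-yy],[x0,-yy],[x0,yy]]); q=proj(c,np.c_[cs@R.T+p[:2],np.full(4,z)])
        cv2.polylines(big,[np.round((q+.5)*S).astype(np.int32)],True,col,1)
    return big[S*y:S*(y+h),S*x:S*(x+w)]
cv2.imwrite("pics/g.png",ov("scene","b",[.5617,.0639,.3404],7,238,215,110,70))
I=cv2.imread("pics/a.png"); p=[.557,.0619,.338]; R=np.array([[np.cos(p[2]),-np.sin(p[2])],[np.sin(p[2]),np.cos(p[2])]])
xs=np.arange(-.072,.073,.002)
for ys in(np.arange(-.1,-.07,.002),np.arange(.1,.108,.002)):
    acc=[]
    for x in xs:
        q=proj("top",np.c_[np.c_[np.full(len(ys),x),ys]@R.T+p[:2],np.full(len(ys),.046)]).astype(np.float32)
        acc.append(cv2.remap(I,q[:,0].reshape(1,-1),q[:,1].reshape(1,-1),cv2.INTER_LINEAR)[0].mean(0))
    print(" ".join(f"{x*1000:.0f}:{a[0]:.0f}/{a[2]:.0f}" for x,a in zip(xs,acc)))
```

```text
-72:93/90 -70:83/79 -68:82/79 -66:80/80 -64:71/66 -62:129/56 -60:213/75 -58:206/74 -56:186/67 -54:210/76 -52:220/80 -50:218/80 -48:218/79 -46:217/79 -44:218/79 -42:217/78 -40:217/78 -38:217/79 -36:218/78 -34:217/78 -32:218/79 -30:217/78 -28:218/79 -26:217/78 -24:217/78 -22:217/78 -20:217/77 -18:220/79 -16:219/78 -14:169/58 -12:122/39 -10:108/34 -8:85/30 -6:67/28 -4:61/28 -2:68/28 0:153/52 2:215/73 4:162/79 6:103/90 8:93/97 10:89/90 12:83/78 14:77/55 16:76/53 18:81/66 20:91/78 22:105/93 24:107/97 26:98/87 28:94/72 30:93/54 32:92/56 34:98/70 36:107/80 38:120/93 40:120/92 42:101/80 44:82/60 46:71/37 48:67/27 50:66/28 52:61/29 54:68/28 56:149/50 58:209/70 60:219/72 62:213/73 64:172/105 66:136/128 68:126/128 70:126/125 72:127/124
-72:83/80 -70:78/76 -68:80/80 -66:75/78 -64:75/60 -62:166/58 -60:211/68 -58:155/54 -56:190/66 -54:199/68 -52:161/56 -50:128/48 -48:134/50 -46:144/51 -44:139/50 -42:131/47 -40:140/51 -38:142/52 -36:130/48 -34:135/48 -32:138/47 -30:135/48 -28:127/45 -26:136/49 -24:138/48 -22:136/50 -20:138/49 -18:130/48 -16:140/50 -14:135/46 -12:98/35 -10:80/30 -8:68/26 -6:62/24 -4:54/26 -2:82/34 0:178/59 2:205/70 4:151/53 6:121/48 8:128/54 10:122/52 12:117/46 14:133/44 16:138/47 18:138/48 20:140/48 22:138/48 24:136/48 26:144/50 28:143/51 30:131/46 32:140/49 34:144/48 36:141/43 38:137/46 40:133/45 42:104/36 44:81/30 46:69/31 48:64/27 50:64/28 52:58/29 54:88/35 56:172/56 58:206/63 60:212/63 62:192/78 64:150/114 66:128/127 68:126/127 70:126/124 72:127/123
```

View pics/g.png

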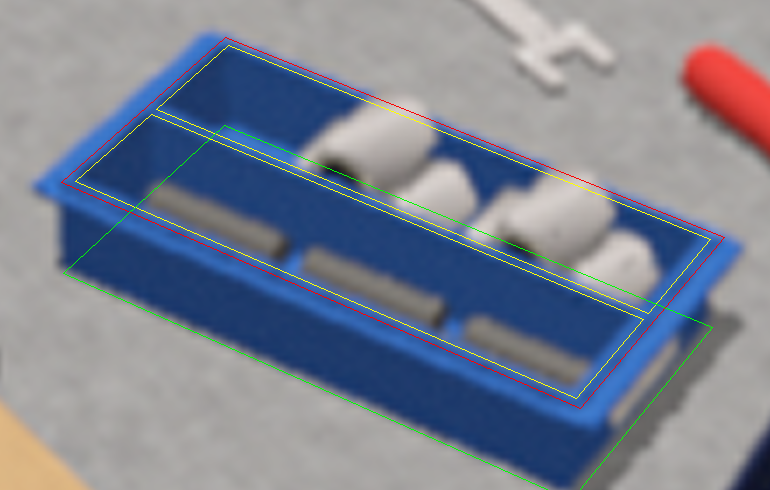

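The scene crop shows the bin with a flared lip. The outer lip corners are at (40,187), (210,35), (742,240) and (600,425), so I'm using the inner walls. That puts the bin at about (0.5595,0.0625) with yaw 0.34. The proud nuts sit at cell y ≈ -0.026 and +0.052.

Emit:
{"fn": "servo_tool", "kwargs": {
  "series": [
    [[5,-16,0,0],[11,-33,0,0],[11,-33,0,0],[12,-33,0,0],[12,-33,0,0],[12,-33,0,0],[11,-33,0,0],[11,-33,0,0],[11,-33,0,0],[10,-31,0,0]]
  ]
}}

```text
t: 8.32
eef_pos: [0.54, 0.0311, 0.1904]
ee_rot: [-3.141, 0.002, 0.301]
force: [0.7, -0.1, -2.5]
width: 0.0258
gripper_force: 45.0
```

Emit:
{"fn": "servo_tool", "kwargs": {
  "series": [
    [[0,0,0,-0.038],[0,0,0,0],[0,0,10,0],[0,0,10,0],[0,0,5,0],[0,0,0,0],[0,0,0,0],[0,0,0,0],[0,0,0,0],[0,0,0,0]]
  ]
}}

```text
t: 9.15
eef_pos: [0.5413, 0.0293, 0.167]
ee_rot: [3.142, -0.001, 0.339]
force: [0.1, -0.2, -2.6]
width: 0.0257
gripper_force: 45.0
```

```bash
cat > look.py <<'E'
from h import *
import sys
def look(name,crop,S):
    s=telemetry.get_state(); P=s["eef_pos"]; print({k:np.round(s[k],4).tolist() for k in("t","eef_pos","ee_rot","force","moment","width")})
    sc=eyes.grab_frame("scene"); im=eyes.grab_frame("top")
    z=P[2]-.085
    for c in("scene","top"):
        m=best(c,"tamper",P[:2],.15)
        if m is not None: print(c,m.sum(),fit({c:m},TAM,[P[0],P[1],[s["ee_rot"][2]]],z))
    x,y,w,h=crop
    cv2.imwrite(f"pics/{name}.png",cv2.resize(sc[y:y+h,x:x+w,::-1],None,fx=S,fy=S,interpolation=cv2.INTER_CUBIC))
E
python3 -c "
from look import *
look('i',(225,170,130,110),5)"
```

```text
{'t': 9.15, 'eef_pos': [0.5413, 0.0293, 0.167], 'ee_rot': [3.1416, -0.0008, 0.3388], 'force': [0.1168, -0.2347, -2.5884], 'moment': [-0.0249, -0.0104, 0.0229], 'width': 0.0257}
scene 694 (array([0.5443, 0.033 , 0.4689]), np.float64(0.187))
top 225 (array([0.5222, 0.0192, 0.5422]), np.float64(0.737))
```

View pics/i.png

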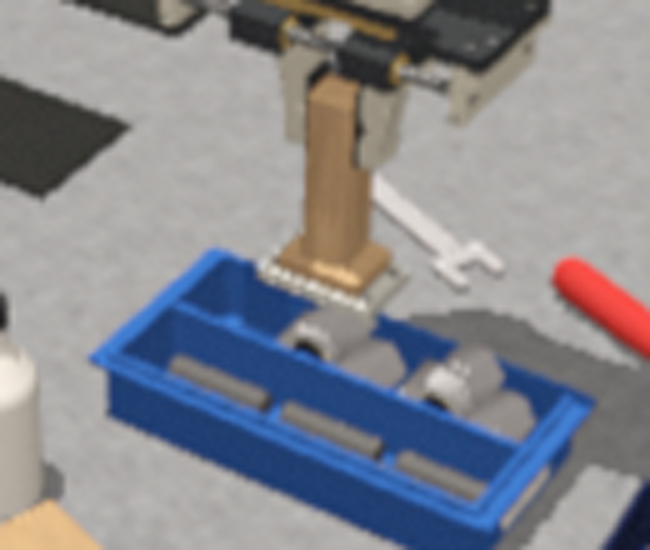

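The tamper hangs over the near cell; sole corners are at crop (258,268), (368,308) and (412,270). I'll check these against the projected model.

Run:
```python
from h import *
c,s=np.cos(.339),np.sin(.339); R=np.array([[c,-s],[s,c]])
def pr(o,z,cs): return np.round((proj("scene",np.c_[np.array(cs)@R.T+o,np.full(len(cs),z)])-[225,170]+.5)*5,0).tolist()
cs=[[.022,-.035],[.022,.035],[-.022,.035],[-.022,-.035]]
for z in(.082,.09): print(z,pr([.5413,.0293],z,cs))
print("handle top",pr([.5413,.0293],.082+.125,[[.017,-.013],[.017,.013],[-.017,.013],[-.017,-.013]]))
print("dx5",pr([.5413+.005*c,.0293+.005*s],.082,cs[:2]))
for b in([.5595,.0625],[.5584,.0624]):
    print("lip",pr(b,.046,[[.0627,-.12],[.0627,.12],[-.0627,.12],[-.0627,-.12]]),"mid",pr(b,.046,[[0,-.111],[0,.111]]))
```

```text
0.082 [[260.0, 275.0], [370.0, 320.0], [411.0, 279.0], [302.0, 237.0]]
0.09 [[260.0, 264.0], [370.0, 308.0], [412.0, 267.0], [303.0, 225.0]]
handle top [[306.0, 90.0], [349.0, 105.0], [383.0, 76.0], [340.0, 61.0]]
dx5 [[255.0, 280.0], [365.0, 325.0]]
lip [[98.0, 354.0], [485.0, 522.0], [596.0, 390.0], [225.0, 242.0]] mid [[177.0, 302.0], [527.0, 448.0]]
lip [[99.0, 353.0], [486.0, 521.0], [597.0, 389.0], [226.0, 241.0]] mid [[178.0, 301.0], [528.0, 447.0]]
```

Run:
```python
from h import *
eyes.calibration("top"); cal("top"); cal("scene")
for lx,ly,z0 in((.126,.240,.043),(.126,.246,.043),(.124,.238,.043)):
    parts=[box(lx,ly,z0,.046),box(.116,.23,0,.046)]
    M={}
    for c,f in(("top","a"),("scene","b")):
        h=cv2.cvtColor(cv2.imread(f"pics/{f}.png"),cv2.COLOR_BGR2HSV); m=((h[...,0]>100)&(h[...,0]<125)&(h[...,1]>110)&(h[...,2]>40)).astype(np.uint8)
        m&=cv2.dilate(render(c,BIN,[.56,.062,.34],0,1),np.ones((17,17)))
        cs,_=cv2.findContours(m,cv2.RETR_EXTERNAL,cv2.CHAIN_APPROX_NONE); M[c]=cv2.drawContours(m*0,[max(cs,key=cv2.contourArea)],-1,1,-1)>0
        print(lx,ly,c,M[c].sum(),fit({c:M[c]},parts,[.56,.062,[.34]]))
    print(fit(M,parts,[.56,.062,[.34]]))
```

```text
0.126 0.24 top 6464 (array([0.5587, 0.0602, 0.3412]), np.float64(0.046))
0.126 0.24 scene 2779 (array([0.5612, 0.0599, 0.3307]), np.float64(0.251))
(array([0.5596, 0.0592, 0.3426]), np.float64(0.299))
0.126 0.246 top 6464 (array([0.559 , 0.0596, 0.3408]), np.float64(0.023))
0.126 0.246 scene 2779 (array([0.5607, 0.0619, 0.3514]), np.float64(0.254))
(array([0.5594, 0.0597, 0.3367]), np.float64(0.281))
0.124 0.238 top 6464 (array([0.5593, 0.0604, 0.3437]), np.float64(0.049))
0.124 0.238 scene 2779 (array([0.5614, 0.0593, 0.3518]), np.float64(0.247))
(array([0.5601, 0.0588, 0.3395]), np.float64(0.297))
```

Emit:
{"fn": "servo_tool", "kwargs": {
  "series": [
    [[0,0,5,0],[0,0,5,0],[0,0,3,0],[0,0,2,0],[0,0,1,0],[0,0,0.5,0],[0,0,0.5,0],[0,0,0.5,0],[0,0,0.5,0],[0,0,0,0]]
  ]
}}

```text
t: 10.18
eef_pos: [0.5411, 0.0293, 0.1486]
ee_rot: [-3.142, -0.0, 0.339]
force: [-0.5, -0.3, -2.3]
width: 0.0255
gripper_force: 45.0
```

Emit:
{"fn": "servo_tool", "kwargs": {
  "series": [
    [[0,0,0.5,0],[0,0,0.5,0],[0,0,0.5,0],[0,0,0.5,0],[0,0,0.5,0],[0,0,0.5,0],[0,0,0.5,0],[0,0,0.5,0],[0,0,0,0],[0,0,0,0]]
  ]
}}

```text
t: 11.02
eef_pos: [0.541, 0.0293, 0.1445]
ee_rot: [3.142, 0.0, 0.339]
force: [-0.1, 0.2, -1.7]
width: 0.0261
gripper_force: 45.0
```

Emit:
{"fn": "servo_tool", "kwargs": {
  "series": [
    [[0,0,0.5,0],[0,0,0.5,0],[0,0,0.5,0],[0,0,0.5,0],[0,0,0.5,0],[0,0,0.5,0],[0,0,0,0],[0,0,0,0],[0,0,0,0],[0,0,0,0]]
  ]
}}

```text
t: 11.85
eef_pos: [0.5411, 0.0294, 0.1415]
ee_rot: [-3.142, 0.0, 0.339]
force: [0.1, 0.2, -0.8]
width: 0.0259
gripper_force: 45.0
```

Emit:
{"fn": "servo_tool", "kwargs": {
  "series": [
    [[0,0,0.5,0],[0,0,0.5,0],[0,0,0.5,0],[0,0,0.5,0],[0,0,0,0],[0,0,0,0],[0,0,0,0],[0,0,0,0],[0,0,0,0],[0,0,0,0]]
  ]
}}

```text
t: 12.68
eef_pos: [0.5409, 0.0293, 0.1394]
ee_rot: [-3.142, 0.0, 0.339]
force: [-0.7, 0.2, -2.2]
width: 0.0257
gripper_force: 45.0
```

Emit:
{"fn": "servo_tool", "kwargs": {
  "series": [
    [[0,0,0.4,0],[0,0,0.4,0],[0,0,0.4,0],[0,0,0.4,0],[0,0,0.4,0],[0,0,0,0],[0,0,0,0],[0,0,0,0],[0,0,0,0],[0,0,0,0]]
  ]
}}

```text
t: 13.52
eef_pos: [0.5411, 0.0294, 0.1375]
ee_rot: [-3.142, -0.0, 0.339]
force: [0.0, 0.0, -1.4]
width: 0.0257
gripper_force: 45.0
```

Emit:
{"fn": "servo_tool", "kwargs": {
  "series": [
    [[0,0,0.4,0],[0,0,0.4,0],[0,0,0.4,0],[0,0,0.4,0],[0,0,0.4,0],[0,0,0,0],[0,0,0,0],[0,0,0,0],[0,0,0,0],[0,0,0,0]]
  ]
}}

```text
t: 14.35
eef_pos: [0.5411, 0.0293, 0.1357]
ee_rot: [3.141, -0.0, 0.339]
force: [0.6, -1.5, 1.0]
width: 0.026
gripper_force: 45.0
```

Emit:
{"fn": "servo_tool", "kwargs": {
  "series": [
    [[0,0,0.3,0],[0,0,0.3,0],[0,0,0.2,0],[0,0,0.2,0],[0,0,0,0],[0,0,0,0],[0,0,0,0],[0,0,0,0],[0,0,0,0],[0,0,0,0]]
  ]
}}

```text
t: 15.18
eef_pos: [0.5411, 0.0294, 0.1346]
ee_rot: [-3.142, -0.0, 0.339]
force: [0.9, -1.4, 0.6]
width: 0.0258
gripper_force: 45.0
```

```bash
python3 -c "
from look import *
s=telemetry.get_state(); print(s['force'],s['moment'],s['eef_pos'])
"
```

```text
[ 0.9105021  -1.42367116  0.60861807] [-0.58571489 -0.40862376 -0.03065642] [0.5411038  0.02939285 0.13456499]
```

Emit:
{"fn": "servo_tool", "kwargs": {
  "series": [
    [[0,0,0.4,0],[0,0,0.4,0],[0,0,0.4,0],[0,0,0.4,0],[0,0,0.4,0],[0,0,0,0],[0,0,0,0],[0,0,0,0],[0,0,0,0],[0,0,0,0]]
  ]
}}

```text
t: 16.02
eef_pos: [0.5409, 0.0294, 0.1324]
ee_rot: [-3.141, 0.0, 0.339]
force: [0.7, -0.8, -0.2]
width: 0.0254
gripper_force: 45.0
```

Emit:
{"fn": "servo_tool", "kwargs": {
  "series": [
    [[0,0,0.4,0],[0,0,0.4,0],[0,0,0.4,0],[0,0,0.4,0],[0,0,0,0],[0,0,0,0],[0,0,0,0],[0,0,0,0],[0,0,0,0],[0,0,0,0]]
  ]
}}

```text
t: 16.85
eef_pos: [0.541, 0.0294, 0.1309]
ee_rot: [-3.142, 0.0, 0.339]
force: [0.8, -0.9, -0.0]
width: 0.0255
gripper_force: 45.0
```

Emit:
{"fn": "servo_tool", "kwargs": {
  "series": [
    [[0,0,0.4,0],[0,0,0.4,0],[0,0,0.4,0],[0,0,0.4,0],[0,0,0,0],[0,0,0,0],[0,0,0,0],[0,0,0,0],[0,0,0,0],[0,0,0,0]]
  ]
}}

```text
t: 17.68
eef_pos: [0.541, 0.0294, 0.1293]
ee_rot: [-3.141, 0.0, 0.339]
force: [0.9, -1.3, 0.3]
width: 0.0258
gripper_force: 45.0
```

```bash
python3 -c "
from look import *
look('j',(225,170,130,110),5)
print(telemetry.get_state()['moment'])"
```

```text
{'t': 17.6833, 'eef_pos': [0.541, 0.0294, 0.1293], 'ee_rot': [-3.1415, 0.0001, 0.3392], 'force': [0.9085, -1.2867, 0.3132], 'moment': [-0.4303, -0.3601, -0.0017], 'width': 0.0258}
scene 643 (array([0.5447, 0.0344, 0.5352]), np.float64(0.212))
top 273 (array([0.5223, 0.0204, 0.64  ]), np.float64(0.657))
[-0.29252084 -0.38566158  0.03737535]
```

View pics/j.png

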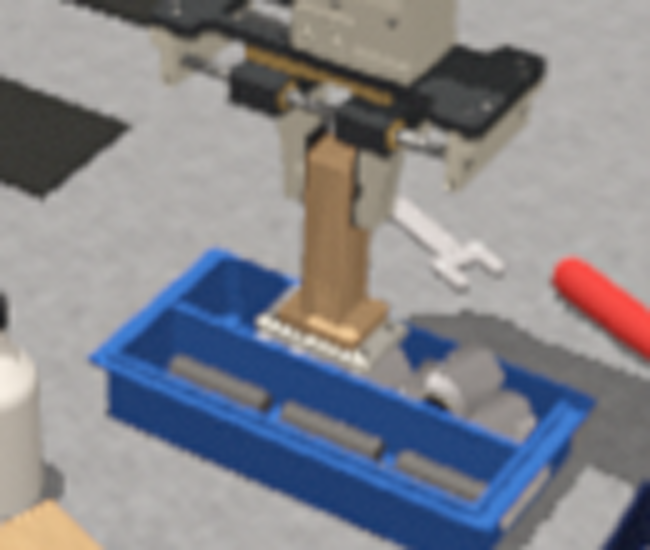

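The sole (crop (262,325) to (365,360)) is behind the middle wall's top line and over the first proud nut, just entering the cell. I keep going down.

Emit:
{"fn": "servo_tool", "kwargs": {
  "series": [
    [[0,0,0.4,0],[0,0,0.4,0],[0,0,0.4,0],[0,0,0.4,0],[0,0,0,0],[0,0,0,0],[0,0,0,0],[0,0,0,0],[0,0,0,0],[0,0,0,0]]
  ]
}}

```text
t: 18.72
eef_pos: [0.541, 0.0294, 0.1277]
ee_rot: [-3.142, -0.0, 0.339]
force: [0.5, -0.6, 0.8]
width: 0.0257
gripper_force: 45.0
```

Emit:
{"fn": "servo_tool", "kwargs": {
  "series": [
    [[0,0,0.4,0],[0,0,0.4,0],[0,0,0.4,0],[0,0,0.4,0],[0,0,0,0],[0,0,0,0],[0,0,0,0],[0,0,0,0],[0,0,0,0],[0,0,0,0]]
  ]
}}

```text
t: 19.55
eef_pos: [0.541, 0.0294, 0.1261]
ee_rot: [-3.141, 0.0, 0.339]
force: [-0.2, -0.3, -0.2]
width: 0.0261
gripper_force: 45.0
```

Emit:
{"fn": "servo_tool", "kwargs": {
  "series": [
    [[0,0,0.4,0],[0,0,0.4,0],[0,0,0.4,0],[0,0,0.4,0],[0,0,0,0],[0,0,0,0],[0,0,0,0],[0,0,0,0],[0,0,0,0],[0,0,0,0]]
  ]
}}

```text
t: 20.38
eef_pos: [0.541, 0.0294, 0.1245]
ee_rot: [-3.142, 0.0, 0.339]
force: [0.8, -0.9, -0.7]
width: 0.0259
gripper_force: 45.0
```

Emit:
{"fn": "servo_tool", "kwargs": {
  "series": [
    [[0,0,0.4,0],[0,0,0.4,0],[0,0,0.4,0],[0,0,0.4,0],[0,0,0.4,0],[0,0,0.4,0],[0,0,0,0],[0,0,0,0],[0,0,0,0],[0,0,0,0]]
  ]
}}

```text
t: 21.22
eef_pos: [0.541, 0.0294, 0.1221]
ee_rot: [-3.141, 0.0, 0.339]
force: [0.3, -0.7, -1.2]
width: 0.0256
gripper_force: 45.0
```

Emit:
{"fn": "servo_tool", "kwargs": {
  "series": [
    [[0,0,0.3,0],[0,0,0.3,0],[0,0,0.3,0],[0,0,0,0],[0,0,0,0],[0,0,0,0],[0,0,0,0],[0,0,0,0],[0,0,0,0],[0,0,0,0]]
  ]
}}

```text
t: 22.05
eef_pos: [0.5411, 0.0293, 0.1213]
ee_rot: [3.142, -0.0, 0.339]
force: [0.9, -1.7, 2.4]
width: 0.0261
gripper_force: 45.0
```

Emit:
{"fn": "servo_tool", "kwargs": {
  "series": [
    [[0,0,0.2,0],[0,0,0.2,0],[0,0,0,0],[0,0,0,0],[0,0,0,0],[0,0,0,0],[0,0,0,0],[0,0,0,0],[0,0,0,0],[0,0,0,0]]
  ]
}}

```text
t: 22.88
eef_pos: [0.5411, 0.0294, 0.1209]
ee_rot: [-3.142, -0.0, 0.339]
force: [1.2, -1.3, 1.0]
width: 0.0261
gripper_force: 45.0
```

Emit:
{"fn": "servo_tool", "kwargs": {
  "series": [
    [[0,0,0.2,0],[0,0,0.2,0],[0,0,0,0],[0,0,0,0],[0,0,0,0],[0,0,0,0],[0,0,0,0],[0,0,0,0],[0,0,0,0],[0,0,0,0]]
  ]
}}

```text
t: 23.72
eef_pos: [0.541, 0.0294, 0.1205]
ee_rot: [-3.142, -0.0, 0.339]
force: [0.1, -0.8, 0.4]
width: 0.0258
gripper_force: 45.0
```

Emit:
{"fn": "servo_tool", "kwargs": {
  "series": [
    [[0,0,0.2,0],[0,0,0.2,0],[0,0,0.2,0],[0,0,0,0],[0,0,0,0],[0,0,0,0],[0,0,0,0],[0,0,0,0],[0,0,0,0],[0,0,0,0]]
  ]
}}

```text
t: 24.55
eef_pos: [0.541, 0.0294, 0.1198]
ee_rot: [-3.142, 0.0, 0.339]
force: [0.1, 0.1, 0.5]
width: 0.0259
gripper_force: 45.0
```

Emit:
{"fn": "servo_tool", "kwargs": {
  "series": [
    [[0,0,0.2,0],[0,0,0.2,0],[0,0,0,0],[0,0,0,0],[0,0,0,0],[0,0,0,0],[0,0,0,0],[0,0,0,0],[0,0,0,0],[0,0,0,0]]
  ]
}}

```text
t: 25.38
eef_pos: [0.5411, 0.0293, 0.1194]
ee_rot: [3.142, 0.0, 0.339]
force: [0.8, -1.2, 0.8]
width: 0.0258
gripper_force: 45.0
```

Emit:
{"fn": "servo_tool", "kwargs": {
  "series": [
    [[0,0,0.2,0],[0,0,0.2,0],[0,0,0.2,0],[0,0,0,0],[0,0,0,0],[0,0,0,0],[0,0,0,0],[0,0,0,0],[0,0,0,0],[0,0,0,0]]
  ]
}}

```text
t: 26.22
eef_pos: [0.5411, 0.0293, 0.1192]
ee_rot: [3.142, -0.0, 0.339]
force: [-0.0, -1.9, 4.3]
width: 0.0255
gripper_force: 45.0
```

```bash
python3 -c "
from look import *
look('k',(225,170,130,110),5)
for c in('scene','top'): print([(np.round(d['position'],3).tolist(),round(d['conf'],2)) for d in recognise(c,'nut1')])"
```

```text
{'t': 26.2167, 'eef_pos': [0.5411, 0.0293, 0.1192], 'ee_rot': [3.1415, -0.0003, 0.3393], 'force': [-0.0349, -1.9074, 4.2821], 'moment': [-0.639, 0.3309, 0.0629], 'width': 0.0255}
scene 623 (array([0.5425, 0.0314, 0.481 ]), np.float64(0.217))
top 225 (array([0.5204, 0.0211, 0.4769]), np.float64(0.712))
[([0.497, 0.126, 0.035], 0.51), ([0.516, 0.113, 0.054], 0.46)]
[([0.494, 0.094, 0.054], 0.67), ([0.723, 0.332, 0.025], 0.6), ([0.509, 0.074, 0.033], 0.49)]
```

View pics/k.png

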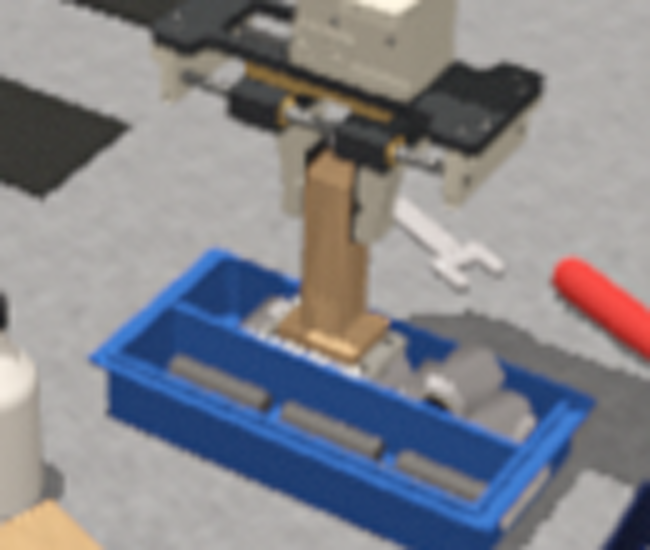

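One nut has been pushed out to the left (crop (265,315)) and the force now rises steeply, so the first proud nut is down. The second is still proud at crop (470,370), so I'm moving over to it.

Emit:
{"fn": "servo_tool", "kwargs": {
  "series": [
    [[0,0,-5,0],[0,0,-12,0],[0,0,-13,0],[0,0,-12,0],[0,-15,0,0],[0,-25,0,0],[0,-25,0,0],[0,-14,0,0],[0,0,0,0],[0,0,0,0]]
  ]
}}

```text
t: 27.35
eef_pos: [0.5142, 0.1045, 0.1606]
ee_rot: [-3.141, 0.001, 0.341]
force: [0.1, -0.8, -2.0]
width: 0.0257
gripper_force: 45.0
```

Emit:
{"fn": "servo_tool", "kwargs": {
  "series": [
    [[0,0,5,0],[0,0,6,0],[0,0,5,0],[0,0,2,0],[0,0,1,0],[0,0,0.5,0],[0,0,0.5,0],[0,0,0,0],[0,0,0,0],[0,0,0,0]]
  ]
}}

```text
t: 28.18
eef_pos: [0.5148, 0.1039, 0.1409]
ee_rot: [-3.142, -0.0, 0.339]
force: [0.3, 0.5, -2.1]
width: 0.0257
gripper_force: 45.0
```

Emit:
{"fn": "servo_tool", "kwargs": {
  "series": [
    [[0,0,0.5,0],[0,0,0.5,0],[0,0,0.5,0],[0,0,0.5,0],[0,0,0.5,0],[0,0,0.5,0],[0,0,0,0],[0,0,0,0],[0,0,0,0],[0,0,0,0]]
  ]
}}

```text
t: 29.02
eef_pos: [0.5148, 0.1037, 0.1378]
ee_rot: [3.141, 0.0, 0.339]
force: [-0.1, 1.5, -0.7]
width: 0.0257
gripper_force: 45.0
```

Emit:
{"fn": "servo_tool", "kwargs": {
  "series": [
    [[0,0,0.4,0],[0,0,0.4,0],[0,0,0.4,0],[0,0,0.4,0],[0,0,0.4,0],[0,0,0,0],[0,0,0,0],[0,0,0,0],[0,0,0,0],[0,0,0,0]]
  ]
}}

```text
t: 29.85
eef_pos: [0.5147, 0.1038, 0.1358]
ee_rot: [3.142, 0.0, 0.339]
force: [0.9, 1.0, -0.5]
width: 0.0258
gripper_force: 45.0
```

Emit:
{"fn": "servo_tool", "kwargs": {
  "series": [
    [[0,0,0.4,0],[0,0,0.4,0],[0,0,0.4,0],[0,0,0.4,0],[0,0,0,0],[0,0,0,0],[0,0,0,0],[0,0,0,0],[0,0,0,0],[0,0,0,0]]
  ]
}}

```text
t: 30.68
eef_pos: [0.5147, 0.1038, 0.1342]
ee_rot: [3.142, 0.0, 0.339]
force: [0.5, 0.2, 0.6]
width: 0.0258
gripper_force: 45.0
```

Emit:
{"fn": "servo_tool", "kwargs": {
  "series": [
    [[0,0,0.4,0],[0,0,0.4,0],[0,0,0.4,0],[0,0,0.4,0],[0,0,0,0],[0,0,0,0],[0,0,0,0],[0,0,0,0],[0,0,0,0],[0,0,0,0]]
  ]
}}

```text
t: 31.52
eef_pos: [0.5148, 0.1038, 0.1326]
ee_rot: [3.142, 0.0, 0.339]
force: [-0.2, 1.3, -0.0]
width: 0.0259
gripper_force: 45.0
```

Emit:
{"fn": "servo_tool", "kwargs": {
  "series": [
    [[0,0,0.4,0],[0,0,0.4,0],[0,0,0.4,0],[0,0,0.4,0],[0,0,0.4,0],[0,0,0,0],[0,0,0,0],[0,0,0,0],[0,0,0,0],[0,0,0,0]]
  ]
}}

```text
t: 32.35
eef_pos: [0.5148, 0.1038, 0.1306]
ee_rot: [3.142, 0.0, 0.339]
force: [0.2, 0.4, 0.1]
width: 0.0257
gripper_force: 45.0
```

Emit:
{"fn": "servo_tool", "kwargs": {
  "series": [
    [[0,0,0.4,0],[0,0,0.4,0],[0,0,0.4,0],[0,0,0.4,0],[0,0,0,0],[0,0,0,0],[0,0,0,0],[0,0,0,0],[0,0,0,0],[0,0,0,0]]
  ]
}}

```text
t: 33.18
eef_pos: [0.5148, 0.1038, 0.129]
ee_rot: [3.142, -0.0, 0.339]
force: [-0.5, 1.3, 1.2]
width: 0.0258
gripper_force: 45.0
```

Emit:
{"fn": "servo_tool", "kwargs": {
  "series": [
    [[0,0,0.4,0],[0,0,0.4,0],[0,0,0.4,0],[0,0,0.4,0],[0,0,0,0],[0,0,0,0],[0,0,0,0],[0,0,0,0],[0,0,0,0],[0,0,0,0]]
  ]
}}

```text
t: 34.02
eef_pos: [0.5152, 0.1036, 0.128]
ee_rot: [3.141, -0.001, 0.34]
force: [-0.2, -0.7, 5.6]
width: 0.0259
gripper_force: 45.0
```

Emit:
{"fn": "servo_tool", "kwargs": {
  "series": [
    [[0,0,0.2,0],[0,0,0.2,0],[0,0,0.2,0],[0,0,0.2,0],[0,0,0,0],[0,0,0,0],[0,0,0,0],[0,0,0,0],[0,0,0,0],[0,0,0,0]]
  ]
}}

```text
t: 34.85
eef_pos: [0.5153, 0.1034, 0.1275]
ee_rot: [3.141, -0.001, 0.34]
force: [-0.2, -0.6, 7.9]
width: 0.0258
gripper_force: 45.0
```

```bash
python3 -c "
from look import *
s=telemetry.get_state(); print(s['force'],s['moment'],s['eef_pos'])
"
```

```text
[-0.24198322 -0.55482855  7.85044998] [-0.6422039   0.21988878  0.03650949] [0.51533684 0.10340452 0.12750202]
```

Emit:
{"fn": "servo_tool", "kwargs": {
  "series": [
    [[0,0,0.2,0],[0,0,0.2,0],[0,0,0.2,0],[0,0,0.2,0],[0,0,0,0],[0,0,0,0],[0,0,0,0],[0,0,0,0],[0,0,0,0],[0,0,0,0]]
  ]
}}

```text
t: 35.68
eef_pos: [0.5155, 0.1033, 0.127]
ee_rot: [3.14, -0.001, 0.34]
force: [-1.3, -2.7, 9.8]
width: 0.0261
gripper_force: 45.0
```

Emit:
{"fn": "servo_tool", "kwargs": {
  "series": [
    [[0,0,0.2,0],[0,0,0.2,0],[0,0,0.2,0],[0,0,0,0],[0,0,0,0],[0,0,0,0],[0,0,0,0],[0,0,0,0],[0,0,0,0],[0,0,0,0]]
  ]
}}

```text
t: 36.52
eef_pos: [0.5157, 0.1031, 0.1265]
ee_rot: [3.14, -0.001, 0.34]
force: [-0.1, -3.3, 10.0]
width: 0.0257
gripper_force: 45.0
```

Emit:
{"fn": "servo_tool", "kwargs": {
  "series": [
    [[0,0,0.2,0],[0,0,0.2,0],[0,0,0.2,0],[0,0,0.2,0],[0,0,0.2,0],[0,0,0,0],[0,0,0,0],[0,0,0,0],[0,0,0,0],[0,0,0,0]]
  ]
}}

```text
t: 37.35
eef_pos: [0.5159, 0.1029, 0.1258]
ee_rot: [3.139, -0.002, 0.34]
force: [0.4, -4.8, 12.7]
width: 0.0258
gripper_force: 45.0
```

Emit:
{"fn": "servo_tool", "kwargs": {
  "series": [
    [[0,0,0.2,0],[0,0,0.2,0],[0,0,0.2,0],[0,0,0.2,0],[0,0,0,0],[0,0,0,0],[0,0,0,0],[0,0,0,0],[0,0,0,0],[0,0,0,0]]
  ]
}}

```text
t: 38.18
eef_pos: [0.5161, 0.1028, 0.1253]
ee_rot: [3.139, -0.002, 0.34]
force: [0.9, -6.0, 13.1]
width: 0.0255
gripper_force: 45.0
```

Emit:
{"fn": "servo_tool", "kwargs": {
  "series": [
    [[0,0,0.2,0],[0,0,0.2,0],[0,0,0.2,0],[0,0,0.2,0],[0,0,0.2,0],[0,0,0,0],[0,0,0,0],[0,0,0,0],[0,0,0,0],[0,0,0,0]]
  ]
}}

```text
t: 39.02
eef_pos: [0.5163, 0.1026, 0.1245]
ee_rot: [3.139, -0.002, 0.34]
force: [0.8, -5.7, 14.9]
width: 0.0258
gripper_force: 45.0
```

Emit:
{"fn": "servo_tool", "kwargs": {
  "series": [
    [[0,0,0.2,0],[0,0,0.2,0],[0,0,0.2,0],[0,0,0.2,0],[0,0,0,0],[0,0,0,0],[0,0,0,0],[0,0,0,0],[0,0,0,0],[0,0,0,0]]
  ]
}}

```text
t: 39.85
eef_pos: [0.5165, 0.1024, 0.124]
ee_rot: [3.138, -0.002, 0.341]
force: [0.6, -7.7, 16.0]
width: 0.0255
gripper_force: 45.0
```

Emit:
{"fn": "servo_tool", "kwargs": {
  "series": [
    [[0,0.2,0.2,0],[0,0.2,0.2,0],[0,0.2,0.2,0],[0,0.2,0.2,0],[0,0.2,0.2,0],[0,0,0,0],[0,0,0,0],[0,0,0,0],[0,0,0,0],[0,0,0,0]]
  ]
}}

```text
t: 40.68
eef_pos: [0.5168, 0.1017, 0.1229]
ee_rot: [3.139, -0.002, 0.341]
force: [0.7, -6.8, 16.6]
width: 0.026
gripper_force: 45.0
```

Emit:
{"fn": "servo_tool", "kwargs": {
  "series": [
    [[0,0.1,0.2,0],[0,0.1,0.2,0],[0,0.1,0.2,0],[0,0.1,0.2,0],[0,0,0,0],[0,0,0,0],[0,0,0,0],[0,0,0,0],[0,0,0,0],[0,0,0,0]]
  ]
}}

```text
t: 41.52
eef_pos: [0.5169, 0.1013, 0.1222]
ee_rot: [3.139, -0.002, 0.341]
force: [0.4, -6.6, 16.7]
width: 0.0257
gripper_force: 45.0
```

Emit:
{"fn": "servo_tool", "kwargs": {
  "series": [
    [[0,0.2,0.2,0],[0,0.2,0.2,0],[0,0.2,0.2,0],[0,0.2,0.2,0],[0,0.2,0.2,0],[0,0,0,0],[0,0,0,0],[0,0,0,0],[0,0,0,0],[0,0,0,0]]
  ]
}}

```text
t: 42.35
eef_pos: [0.5171, 0.1006, 0.121]
ee_rot: [3.139, -0.002, 0.34]
force: [1.1, -4.8, 16.0]
width: 0.026
gripper_force: 45.0
```

Emit:
{"fn": "servo_tool", "kwargs": {
  "series": [
    [[0,0.1,0.2,0],[0,0.1,0.2,0],[0,0.1,0.2,0],[0,0.1,0.2,0],[0,0,0,0],[0,0,0,0],[0,0,0,0],[0,0,0,0],[0,0,0,0],[0,0,0,0]]
  ]
}}

```text
t: 43.18
eef_pos: [0.5173, 0.1002, 0.1201]
ee_rot: [3.139, -0.002, 0.34]
force: [0.9, -4.4, 15.1]
width: 0.0256
gripper_force: 45.0
```

Emit:
{"fn": "servo_tool", "kwargs": {
  "series": [
    [[0,0.1,0.2,0],[0,0.1,0.2,0],[0,0.1,0.2,0],[0,0.1,0.2,0],[0,0,0,0],[0,0,0,0],[0,0,0,0],[0,0,0,0],[0,0,0,0],[0,0,0,0]]
  ]
}}

```text
t: 44.02
eef_pos: [0.5174, 0.1, 0.1194]
ee_rot: [3.139, -0.002, 0.34]
force: [-0.3, -5.0, 15.6]
width: 0.0258
gripper_force: 45.0
```

Emit:
{"fn": "servo_tool", "kwargs": {
  "series": [
    [[0,0,0.2,0],[0,0,0.2,0],[0,0,0,0],[0,0,0,0],[0,0,0,0],[0,0,0,0],[0,0,0,0],[0,0,0,0],[0,0,0,0],[0,0,0,0]]
  ]
}}

```text
t: 44.85
eef_pos: [0.5175, 0.1, 0.1193]
ee_rot: [3.139, -0.003, 0.341]
force: [-2.3, -4.1, 18.5]
width: 0.0259
gripper_force: 45.0
```

Emit:
{"fn": "servo_tool", "kwargs": {
  "series": [
    [[0,0,0.2,0],[0,0,0,0],[0,0,0,0],[0,0,0,0],[0,0,0,0],[0,0,0,0],[0,0,0,0],[0,0,0,0],[0,0,0,0],[0,0,0,0]]
  ]
}}

```text
t: 45.68
eef_pos: [0.5175, 0.1, 0.1193]
ee_rot: [3.139, -0.003, 0.341]
force: [-2.8, -4.5, 19.6]
width: 0.0259
gripper_force: 45.0
```

Emit:
{"fn": "servo_tool", "kwargs": {
  "series": [
    [[0,0,-1,0],[0,0,-1,0],[0,0,-5,0],[0,0,-12,0],[0,0,-15,0],[0,0,-15,0],[0,0,0,0],[0,0,0,0],[0,0,0,0],[0,0,0,0]]
  ]
}}

```text
t: 46.52
eef_pos: [0.515, 0.1005, 0.1644]
ee_rot: [3.142, 0.002, 0.339]
force: [0.4, -1.2, -2.2]
width: 0.0258
gripper_force: 45.0
```

```bash
python3 -c "
from look import *
look('l',(225,170,130,110),5)
for c in('scene','top'): print([(np.round(d['position'],3).tolist(),round(d['conf'],2)) for d in recognise(c,'nut1')])"
```

```text
{'t': 46.5167, 'eef_pos': [0.515, 0.1005, 0.1644], 'ee_rot': [3.1415, 0.0023, 0.3389], 'force': [0.3638, -1.1878, -2.1969], 'moment': [-0.0802, -0.0564, -0.0406], 'width': 0.0258}
scene 759 (array([0.5179, 0.1033, 0.4583]), np.float64(0.17))
top 291 (array([0.5085, 0.0993, 0.3764]), np.float64(0.679))
[([0.518, 0.074, 0.033], 0.63), ([0.554, -0.013, 0.029], 0.57), ([0.531, 0.052, 0.034], 0.57), ([0.539, 0.015, 0.03], 0.38)]
[([0.556, -0.018, 0.029], 0.75), ([0.538, 0.007, 0.033], 0.68), ([0.532, 0.041, 0.031], 0.49)]
```

View pics/l.png

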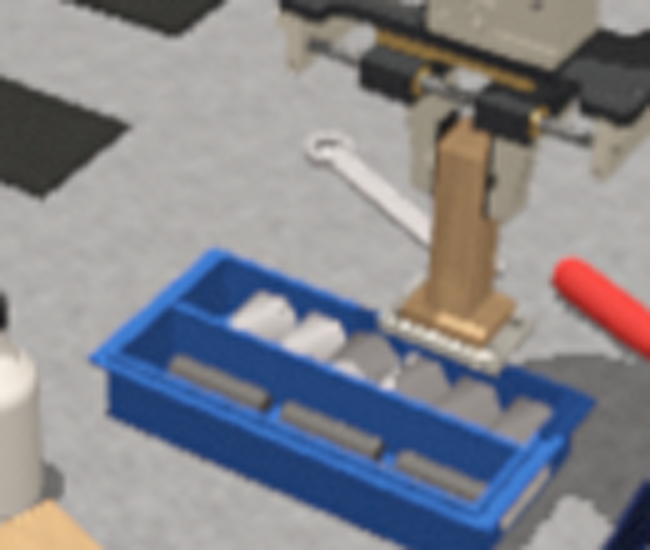

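All six nuts lie level in one row, at crop (265,315), (315,340), (365,355), (420,378), (470,400) and (525,415). Now I'm taking the tamper back to the pad.

Emit:
{"fn": "servo_tool", "kwargs": {
  "series": [
    [[-5,16,-3,0],[-10,33,-3,0],[-10,33,0,0],[-10,33,0,0],[-10,33,0,0],[-10,33,0,0],[-10,33,0,0],[-10,33,0,0],[-10,33,0,0],[-10,33,0,0]]
  ]
}}

```text
t: 47.65
eef_pos: [0.5302, -0.2277, 0.1717]
ee_rot: [3.142, -0.0, 0.339]
force: [-0.1, -0.4, -2.0]
width: 0.0259
gripper_force: 45.0
```

Emit:
{"fn": "servo_tool", "kwargs": {
  "series": [
    [[-10,33,0,0],[-6,22,0,0],[-3,13,0,0],[0,0,0,0],[0,0,10,0],[0,0,15,0],[0,0,15,0],[0,0,10,0],[0,0,5,0],[0,0,0,0]]
  ]
}}

```text
t: 48.48
eef_pos: [0.5344, -0.2953, 0.1152]
ee_rot: [-3.14, 0.002, 0.34]
force: [-0.0, 0.5, -1.5]
width: 0.0258
gripper_force: 45.0
```

Emit:
{"fn": "servo_tool", "kwargs": {
  "series": [
    [[0,0,5,0],[0,0,4,0],[0,0,3,0],[0,0,2,0],[0,0,1,0],[0,0,0.5,0],[0,0,0,0],[0,0,0,0],[0,0,0,0],[0,0,0,0]]
  ]
}}

```text
t: 49.32
eef_pos: [0.5352, -0.2964, 0.1013]
ee_rot: [3.141, -0.0, 0.339]
force: [0.2, -0.2, -2.4]
width: 0.0255
gripper_force: 45.0
```

Emit:
{"fn": "servo_tool", "kwargs": {
  "series": [
    [[0,0,2,0],[0,0,2,0],[0,0,2,0],[0,0,1,0],[0,0,0.5,0],[0,0,0.5,0],[0,0,0.3,0],[0,0,0.3,0],[0,0,0,0],[0,0,0,0]]
  ]
}}

```text
t: 50.15
eef_pos: [0.5352, -0.2964, 0.0926]
ee_rot: [3.142, -0.0, 0.339]
force: [0.4, -0.1, -2.2]
width: 0.0256
gripper_force: 45.0
```

Emit:
{"fn": "servo_tool", "kwargs": {
  "series": [
    [[0,0,0.3,0],[0,0,0.3,0],[0,0,0.2,0],[0,0,0.2,0],[0,0,0,0],[0,0,0,0],[0,0,0,0],[0,0,0,0],[0,0,0,0],[0,0,0,0]]
  ]
}}

```text
t: 50.98
eef_pos: [0.5351, -0.2964, 0.0916]
ee_rot: [3.142, -0.0, 0.339]
force: [-1.1, -0.4, -2.1]
width: 0.0256
gripper_force: 45.0
```

Emit:
{"fn": "servo_tool", "kwargs": {
  "series": [
    [[0,0,0.3,0],[0,0,0.3,0],[0,0,0.3,0],[0,0,0,0],[0,0,0,0],[0,0,0,0],[0,0,0,0],[0,0,0,0],[0,0,0,0],[0,0,0,0]]
  ]
}}

```text
t: 51.82
eef_pos: [0.5352, -0.2965, 0.0912]
ee_rot: [3.141, -0.0, 0.339]
force: [-1.5, 0.4, 6.1]
width: 0.0257
gripper_force: 45.0
```

On the pad. I release and rise straight up.

Emit:
{"fn": "servo_tool", "kwargs": {
  "series": [
    [[0,0,-0.3,0],[0,0,0,0],[0,0,0,0],[0,0,0,0],[0,0,0,0],[0,0,0,0],[0,0,0,0],[0,0,0,0],[0,0,0,0],[0,0,0,0]]
  ],
  "claw": -1
}}

```text
t: 52.65
eef_pos: [0.5351, -0.2964, 0.091]
ee_rot: [3.142, -0.0, 0.339]
force: [0.0, -0.6, -0.1]
width: 0.0853
gripper_force: 0.0
```

Emit:
{"fn": "servo_tool", "kwargs": {
  "series": [
    [[0,0,-5,0],[0,0,-15,0],[0,0,-25,0],[0,0,-25,0],[0,0,-25,0],[0,0,-25,0],[0,0,-10,0],[0,0,0,0],[0,0,0,0],[0,0,0,0]]
  ]
}}

```text
t: 53.48
eef_pos: [0.5345, -0.2961, 0.2199]
ee_rot: [-3.14, 0.001, 0.339]
force: [-0.1, 0.3, -0.1]
width: 0.0876
gripper_force: 0.0
```

```bash
python3 -c "
from h import *
s=telemetry.get_state(); print(s['t'],s['eef_pos'],s['width'])
sc=eyes.grab_frame('scene')
m=best('scene','tamper',[.535,-.29],.1)
print(fit({'scene':m},TAM,[.535,-.295,[.34]],.006))
cv2.imwrite('pics/m.png',cv2.resize(sc[150:290,190:355,::-1],None,fx=4,fy=4,interpolation=cv2.INTER_CUBIC))"
```

```text
53.4833 [ 0.53447343 -0.29607397  0.21994192] 0.08756048191400698
(array([ 0.5382, -0.2921,  0.5476]), np.float64(0.12))
```

View pics/m.png

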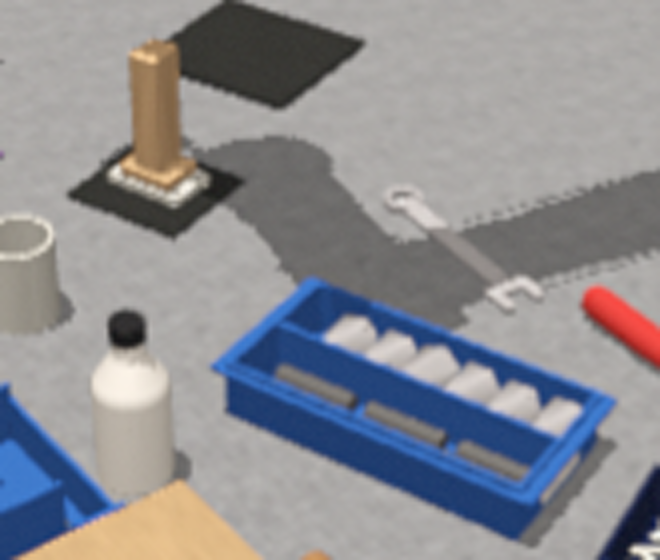

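The tamper stands upright on the small black pad at crop (157,170), the six nuts lie level in the near cell from crop (350,330) to (560,412), and the arm is clear.

```bash
python3 -c "
from h import *
print(ticket.job_done())"
```

```text
the job is handed in; nothing more can be done
None
```

The job is handed in, with no verdict returned: all six nuts lie level in the near cell after a push of about 20 N held for roughly a second, and the tamper stands upright and released on its pad.

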